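# Roll a control vial onto the read line and read it

### The job

At the bar-code reading station, lay a fingertip on top of the lying control vial and push sideways so that it rolls across the mat, in as many short strokes as it takes, until it rests along the black read line; do not grip or lift it. Then press the read key on the station's console fully down and let go, leaving the vial on the line and everything else where it stands.

Things in the scene. Friction and masses are not known exactly. Their poses are not given: they have to be found in the camera images.
- station: fixed bar-code reading station, turned up to 0.3 rad. Origin on the table straight below the middle of the read line; x across the line (the way the vial rolls), y along it, z up. Grey mat 260 (x) by 220 (y) mm centred on the origin, its top 4 mm above the table. Beside it a pale console, x -120 to 120, y -115 to -245 mm, top 28 mm above the table
- line_mid (a point): middle of the read line, on the mat's top face (4 mm above the table); axes as the station's. The line is printed black, 5 mm wide, and runs 90 mm to either side along y
- reader_head (a point): middle of the reader head, a box of about 70 mm, 165 mm above the table at x 60, y -215 mm of the station; it hangs down to about 120 mm and looks at the line. Its gooseneck rises from the console at x 85, y -215 mm and arches to 210 mm at y -270 mm
- vial: amber glass vial with a white cap and a bar code right round its label, about 40 g, lying on the mat 45 to 75 mm to one side of the line, parallel to it within 0.12 rad. Glass body 28 mm across, 48 mm long; cap 23 mm across, 15 mm beyond it. Origin on its axis, mid-body; x to the cap; z up at the start, turning as it rolls. It rolls without slip under a light press and moves half as far as the fingertip on its top; it does not run on
- read_key (a joint): travel of the read key, a grey round push key 28 mm across in a black collar 44 mm across on the console: 0 up, 0.006 m fully down; a spring takes 5 N fully down and returns it
- read_key_top (a point): centre of the key's top face, 46 mm above the table when up, at x -70, y -180 mm in the station's frame; pressed straight down
- short_vial: bystander: small amber vial standing upright on the other half of the mat, 22 mm across, 43 mm tall; origin under its centre
- bottle_large: bystander: white reagent bottle, 42 mm across, 72 mm tall, standing beside the mat away from the console; origin under its centre
- bottle_small: bystander: white reagent bottle, 30 mm across, 55 mm tall, standing beside the mat away from the console; origin under its centre
- tip_box: bystander: closed box of pipette tips, 84 by 124 by 66 mm; origin under its centre
- tube_rack: bystander: white rack of capped tubes beyond the mat's far edge, 50 by 210 mm, 91 mm to the caps; origin under its centre
- well_plate: bystander: clear well plate lying flat, 85 by 127 by 15 mm; origin under its centre
- marker: bystander: flat highlighter lying between the mat and the robot, about 127 by 23 by 16 mm; origin under the middle of its barrel

How it is judged:
By the outcome, as a careful person would: the job done as asked, in the order asked, and still so for the second after the job is handed in, with the robot touching nothing.
It also fails if it takes over 58 s, if anything falls off the work surface, if the arm or the gripper's body presses on something with over 40 N, if the wrist force passes 120 N, or if a joint passes its speed limit or range.

### The arm

A 6-joint arm with a two-finger parallel gripper is mounted at the origin on the work surface. World frame = base frame: x ahead of the robot, y to its left, z up, the work surface at z = 0. Lengths are in m, angles in rad, forces in N, time in s.
With the tool pointing down it reaches from about 0.3 to 1 m from the base axis. Payload 5.1 kg.
Tool frame: the origin (TCP) lies on the mounting face of the last link; the fingertips stand 190 mm ahead of it and the grasp point (between the pads) lies 171 mm ahead of it; x points along the fingers, y is the direction in which the jaws open and shut, and the axes are right-handed (so a half turn about x gives the same grasp; the last joint's range is limited). The gripper opens to 95 mm and grips with 3 to 60 N. Pads are 20 mm wide; open, the fingers measure 119 mm over their backs; the gripper's body (75 mm by 180 mm) begins 59 mm behind the grasp point.
Start: joints at [1.182, 0.124, 1.65, -0, 1.367, -0.083], TCP at [0.196, 0.62, 0.405] pointing down, gripper open.
Joint ranges: [-2.61, 2.61], [-1.02, 2.33], [0.03, 2.71], [-1.35, 4.49], [0.32, 2.68], [-2.91, 2.91]. Speed limits (rad/s): [2.57, 2.57, 3.14, 3.14, 3.14, 3.14].

### API

Orientations are given as a unit quaternion [x, y, z, w].
In Python, from cell import bot gives the robot as it stands. The module is installed in compiled form; this text tells all that it offers.
- The arm moves only by the shell command python3 -m inch 'ROWS' [FORCE]. ROWS is text: rows parted by semicolons, each of 7 numbers parted by spaces: the opening, from 0 (shut) to 1 (fully open), then the shift along the tool's x, y, z in mm, then the turn, a rotation vector about the tool's x, y, z in degrees. In form: grip dx dy dz wx wy wz; .... A call has 1 to 5 rows; each row is the pose to reach, as a shift and turn from the pose commanded when the call began, along the tool's axes at that moment; what a row does not reach only later rows make up. A row lasts 1/8 s, in which the tool goes at most 62.5 mm and 10.7 degrees, less where a joint would pass 70% of its speed; a pose out of reach is approached as far as the arm can. A call with a gripper value outside its range is refused whole. The fingers move at their own pace and stop on an object; FORCE is the grip in N (left out, the last holds). Time passes only in rows, so rows that repeat a pose let the fingers close. It gives the time, the measured TCP pose, the force and the opening at its end, in the units of the state.
- bot.get_state(): the state, without advancing time (a new reading comes with each control period).
- bot.read_camera(name): name is "side" or "top"; returns the picture (384x512x3 uint8, red, green, blue); there is no depth.
- bot.get_calibration(name): a dict with "mtx" (3x3 intrinsics, pixels), "R" (3x3) and "t" (3): a world point X has camera coordinates R X + t. Camera axes: x right, y down, z forward; pixel columns grow to the right and rows downward; lengths in m; the calibration is good to about 2 mm. A picture is of the moment at which its call begins. get_calibration takes no time and is no camera call.
- bot.finish_job(): hands the job in, once; it reports no verdict.
Trained networks look in the newest picture that a camera, given by its name, has taken for a name from the list of things; names that differ only in an ending like _2 or _b are one class to them, and where a whole thing is asked for, a point or a joint stands for the part that bears it (a point fixed in the world has none). Each returns a list of dicts, best first, with "conf" (0 to 1); they miss things now and then, are a little off and sometimes report something else, mostly with a low value. They report only what shows in the picture. A call takes as long as a camera call.
- bot.regions_of(thing, camera): "pixels" (384x512 bool, what is visible of it) and "rect" ([left, top, width, height] in pixels, round what is visible of it).
- bot.mark_of(thing, camera): "location" ([row, column] in pixels: a listed point, or the origin of a listed thing).
The state is a dict: "time": time; "q": joint angles; "dq": joint speeds; "joint_torque": joint torques, N m; "tcp_pos": TCP position; "eef_rot": TCP orientation; "ft_force": force on the tool from outside, world axes, zero at the start; "ft_torque": the same for the moment, N m; "width": opening from 0.0 (shut) to 1.0 (fully open).
Only numpy, scipy, OpenCV 4.12 (cv2) and the standard library are available. Lean on these libraries where they do the work, as an engineer would, in place of code of your own. Each camera call takes 0.05 s, during which the arm holds its last target.

## Working session

There is one attempt and no reset: what is moved stays moved. The work goes in short steps, Python scripts to look and compute and a shell command to move; the robot and the scene stay as the last step left them, time stands still between calls to the robot, and variables do not carry over. Pictures are saved under pics/ and viewed, and the job is handed in when it is done.

```bash
mkdir -p pics; cat > h.py <<'E'
import numpy as np, cv2
from cell import bot
def snap(n,f):
    im=bot.read_camera(n); cv2.imwrite(f'pics/{f}.png',im[:,:,::-1]); return im
def proj(n,X):
    c=bot.get_calibration(n); p=np.array(c['mtx'])@(np.array(c['R'])@np.array(X,float)+np.array(c['t'])); return p[:2]/p[2]
def ray(n,col,row,z):
    c=bot.get_calibration(n); R=np.array(c['R']); t=np.array(c['t']); o=-R.T@t
    d=R.T@np.linalg.solve(np.array(c['mtx']),[col,row,1.]); return o+d*(z-o[2])/d[2]
E
python3 - <<'E'
from h import *
s=bot.get_state(); print({k:np.round(v,3).tolist() for k,v in s.items()})
snap('top','top0'); snap('side','side0')
for n in('top','side'):
    c=bot.get_calibration(n); print(n,-np.array(c['R']).T@np.array(c['t']))
Z=dict(line_mid=.004,read_key_top=.046,vial=.018,short_vial=0.004,bottle_large=0,bottle_small=0,tip_box=0,tube_rack=0,well_plate=0,marker=0,reader_head=.165)
for k,z in Z.items():
  for n in('top','side'):
    r=bot.mark_of(k,n)
    for d in r[:1]: print(k,n,np.round(d['location']),round(d['conf'],2),ray(n,d['location'][1],d['location'][0],z).round(4))
E
```

```text
{'time': 0.0, 'q': [1.182, 0.124, 1.652, -0.0, 1.367, -0.083], 'dq': [-0.0, -0.001, 0.0, -0.004, 0.002, 0.001], 'joint_torque': [-0.0, -41.759, -35.994, 0.077, 0.049, -0.0], 'tcp_pos': [0.196, 0.62, 0.404], 'eef_rot': [0.107, 0.699, -0.108, 0.699], 'ft_force': [0.269, -0.163, 0.222], 'ft_torque': [0.022, -0.019, 0.026], 'width': 1.001}
top [0.37596794 0.00440012 1.2390056 ]
side [0.33963153 0.71059961 0.57233559]
line_mid top [198. 232.] 0.85 [0.5892 0.0544 0.004 ]
line_mid side [237. 251.] 0.85 [0.5994 0.0659 0.004 ]
read_key_top top [216. 288.] 0.56 [ 0.5321 -0.1179  0.046 ]
read_key_top side [191. 303.] 0.62 [ 0.5244 -0.1238  0.046 ]
vial side [177. 299.] 0.75 [ 0.5666 -0.2467  0.018 ]
short_vial top [171. 227.] 0.49 [0.675  0.0744 0.004 ]
short_vial side [234. 227.] 0.42 [0.6607 0.0773 0.004 ]
bottle_large top [179. 179.] 0.67 [0.6432 0.2251 0.    ]
bottle_large side [277. 205.] 0.91 [0.6423 0.2239 0.    ]
bottle_small top [216. 288.] 0.71 [ 0.5382 -0.1238  0.    ]
bottle_small side [289. 255.] 0.86 [0.5307 0.2146 0.    ]
tip_box top [212. 142.] 0.58 [0.5347 0.3303 0.    ]
tip_box side [332. 229.] 0.75 [0.5357 0.3284 0.    ]
tube_rack top [130. 215.] 0.55 [0.8119 0.1188 0.    ]
tube_rack side [232. 169.] 0.73 [0.8005 0.1226 0.    ]
well_plate top [201. 337.] 0.65 [ 0.5918 -0.2765  0.    ]
well_plate side [178. 294.] 0.65 [ 0.5876 -0.2595  0.    ]
marker top [170. 227.] 0.71 [0.6793 0.0742 0.    ]
marker side [256. 325.] 0.88 [0.4154 0.0603 0.    ]
reader_head top [167. 306.] 0.77 [ 0.6549 -0.1542  0.165 ]
reader_head side [138. 262.] 0.67 [ 0.6613 -0.1598  0.165 ]
```

```bash
python3 - <<'E'
import cv2
a=cv2.imread('pics/top0.png'); cv2.imwrite('pics/top0c.png',cv2.resize(a[100:280,150:370],None,fx=3.4,fy=3.3,interpolation=cv2.INTER_CUBIC))
a=cv2.imread('pics/side0.png'); cv2.imwrite('pics/side0c.png',cv2.resize(a[110:310,150:400],None,fx=3,fy=3,interpolation=cv2.INTER_CUBIC))
E
```

```text
(no output)
```

View pics/top0.png

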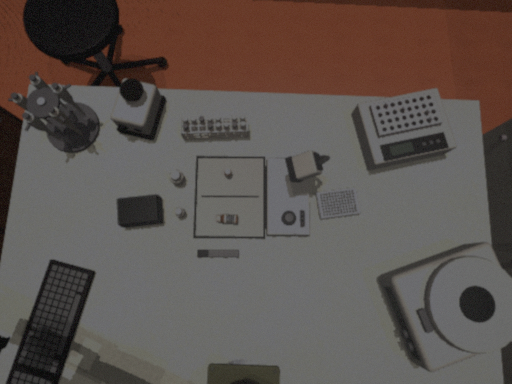

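View pics/top0c.png

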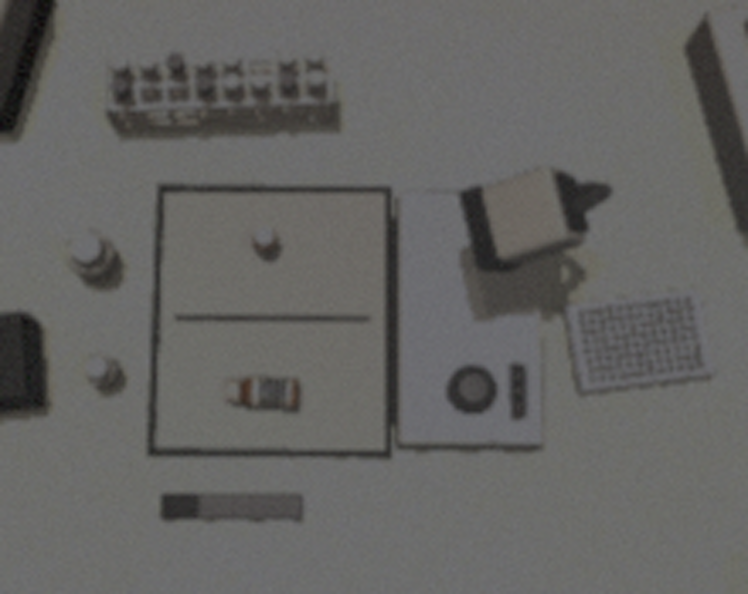

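View pics/side0c.png

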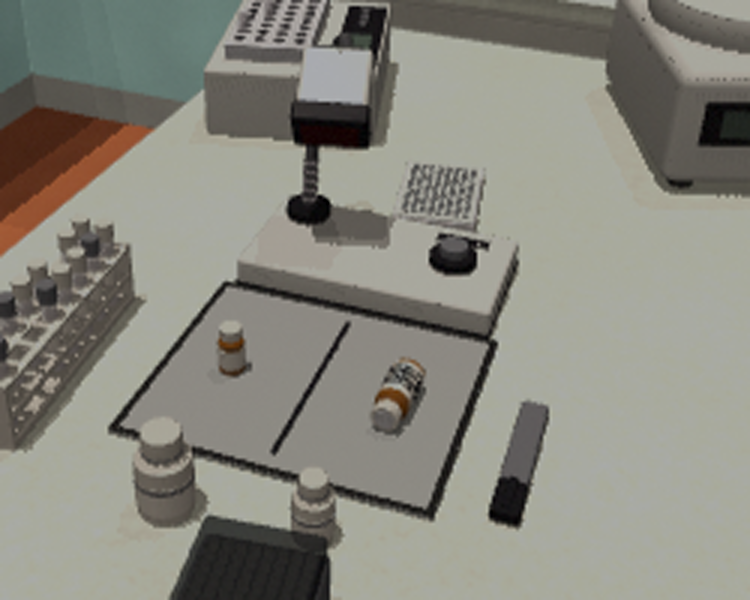

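```bash
cat >> h.py <<'E'
from scipy.spatial.transform import Rotation as Rn
def subline(im,p0,p1,w=5,n=60):
    """dark line subpixel: sample perpendicular profiles, fit; returns points"""
    g=cv2.GaussianBlur(im.astype(np.float32).mean(2),(0,0),.6)
    p0=np.array(p0,float);p1=np.array(p1,float);d=(p1-p0)/np.linalg.norm(p1-p0);nn=np.array([-d[1],d[0]])
    pts=[]; s=np.linspace(-w,w,41)
    for a in np.linspace(.06,.94,n):
        q=p0+(p1-p0)*a+s[:,None]*nn
        v=cv2.remap(g,q[:,0].astype(np.float32)[None],q[:,1].astype(np.float32)[None],cv2.INTER_LINEAR)[0]
        k=np.clip(np.median(v)-v-3,0,None)
        if k.sum()>5: pts.append(p0+(p1-p0)*a+nn*(k*s).sum()/k.sum())
    return np.array(pts)
E
python3 - <<'E'
from h import *
s=bot.get_state(); print('tool axes (cols)',Rn.from_quat(s['eef_rot']).as_matrix().round(3).tolist())
for n,p0,p1 in(('top',(201.5,196.1),(258.8,196.7)),('side',(150+348/3,110+323/3),(150+274/3,110+452/3))):
    im=cv2.imread(f'pics/{n}0.png'); P=subline(im,p0,p1)
    W=np.array([ray(n,*p,.004)[:2] for p in P])
    f=np.polyfit(W[:,1],W[:,0],1); print(n,len(P),'x=%.4f*y+%.4f'%tuple(f),'res',np.std(W[:,0]-np.polyval(f,W[:,1])).round(4),'ends',ray(n,*p0,.004).round(4),ray(n,*p1,.004).round(4))
    print('px scale',proj(n,[.53,.07,.018]),proj(n,[.54,.07,.018]),proj(n,[.53,.08,.018]))
for n in('top','side'):
    bot.read_camera(n)
    for d in bot.mark_of('vial',n): print(n,'mark',np.round(d['location'],1),round(d['conf'],2),ray(n,d['location'][1],d['location'][0],.018).round(4))
    for d in bot.regions_of('vial',n)[:3]: print(n,'reg',d['rect'],round(d['conf'],2),d['pixels'].sum())
    for k in('read_key_top','line_mid'):
        for d in bot.mark_of(k,n): print(n,k,np.round(d['location'],1),round(d['conf'],2))
E
```

```text
tool axes (cols) [[-0.0, 0.301, 0.954], [-0.0, 0.954, -0.301], [-1.0, -0.0, 0.0]]
top 60 x=-0.0338*y+0.5965 res 0.0001 ends [0.5907 0.149  0.004 ] [ 0.5955 -0.0302  0.004 ]
px scale [225.6090219  215.77149877] [225.76444628 212.52964682] [222.34565919 215.65082102]
side 60 x=-0.0278*y+0.5946 res 0.0001 ends [ 0.5938 -0.0235  0.004 ] [0.5885 0.1522 0.004 ]
px scale [277.71635338 240.57753383] [273.74212023 239.53839807] [276.35572267 243.11722435]
top mark [218.3 229.4] 0.65 [0.5227 0.058  0.018 ]
top reg [218.0, 213.7, 15.5, 9.7] 0.51 164
top reg [167.9, 172.2, 18.3, 12.6] 0.44 179
top read_key_top [214.4 291.6] 0.39
top line_mid [197.2 231.1] 0.77
top line_mid [216.8 288.6] 0.15
side mark [239.6 286.6] 0.73 [0.5115 0.0584 0.018 ]
side reg [273.2, 230.6, 16.9, 25.5] 0.61 260
side read_key_top [332.  232.4] 0.62
side read_key_top [190.3 303.3] 0.52
side read_key_top [235.4 252.9] 0.31
side line_mid [234.9 251.6] 0.94
```

```bash
cat >> h.py <<'E'
from scipy.optimize import minimize
def vmodel(x,y,th):
    # th: direction of cap, world angle ; returns list of (3D pts) for body/cap
    a=np.array([np.cos(th),np.sin(th),0]);b=np.array([-a[1],a[0],0]);z=np.array([0,0,1.])
    c=np.array([x,y,.018]); ph=np.linspace(0,2*np.pi,24,endpoint=False)
    ring=lambda u,r:[c+a*u+r*(np.cos(p)*b+np.sin(p)*z) for p in ph]
    return [ring(-.024,.014)+ring(.024,.014), ring(.024,.0115)+ring(.039,.0115)]
def vmask(n,q,box,S=6):
    m=np.zeros(((box[3])*S,(box[2])*S),np.uint8)
    for pts in vmodel(*q):
        P=np.array([proj(n,p) for p in pts]); P=((P-[box[0],box[1]]+.5)*S)
        cv2.fillConvexPoly(m,cv2.convexHull(np.round(P*16).astype(np.int32)),255,shift=4)
    return cv2.resize(m,(box[2],box[3]),interpolation=cv2.INTER_AREA)/255.
E
python3 - <<'E'
from h import *
out=[]
for n,(x,y) in(('top',(228,218)),('side',(282,243))):
    im=snap(n,n+'1'); r=max(bot.regions_of('vial',n),key=lambda d:-abs(d['rect'][0]+d['rect'][2]/2-x))
    b=im[y-25:y+25,x-30:x+30].copy()
    bb=np.clip(b.astype(float)*2,0,255).astype(np.uint8); v=bb.copy(); v[r['pixels'][y-25:y+25,x-30:x+30]]=(255,0,0)
    out.append(np.hstack([cv2.resize(k,None,fx=6,fy=6,interpolation=cv2.INTER_NEAREST) for k in(bb,v)]))
cv2.imwrite('pics/v1.png',np.vstack(out)[:,:,::-1])
E
```

```text
(no output)
```

View pics/v1.png

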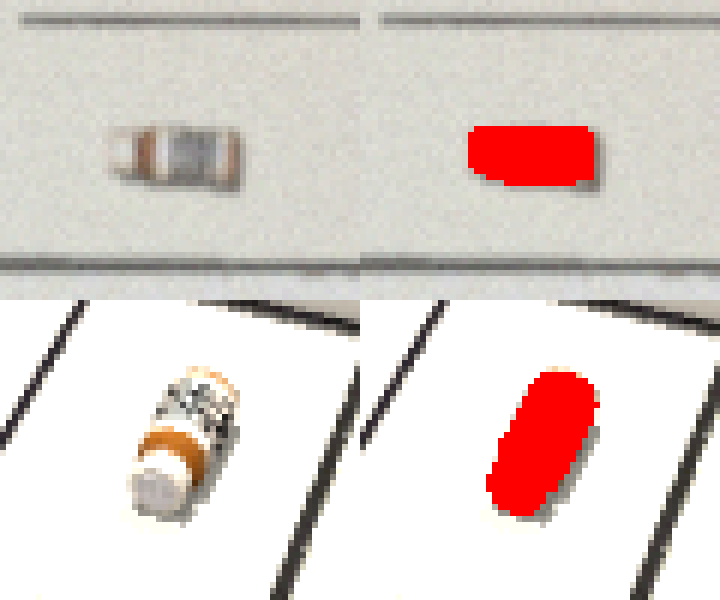

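```bash
cat >> h.py <<'E'
def seg(n,guess,tries=3):
    p=proj(n,[*guess,.018]); best=None
    for k in range(tries):
        bot.read_camera(n)
        for d in bot.regions_of('vial',n):
            l,t,w,h=d['rect']; e=np.hypot(l+w/2-p[0],t+h/2-p[1])
            if e<25: return d
    return None
def fitv(guess,th0=np.pi/2,cams=('top','side')):
    D={}
    for n in cams:
        d=seg(n,guess)
        if d is None: print('no seg',n); continue
        l,t,w,h=[int(v) for v in d['rect']]; box=(l-14,t-14,w+28,h+28)
        D[n]=(box,cv2.GaussianBlur(d['pixels'][box[1]:box[1]+box[3],box[0]:box[0]+box[2]].astype(float),(0,0),1.))
    res={}
    for key in [tuple(D)]+[(k,) for k in D]:
        def cost(u):
            q=(guess[0]+u[0]/100,guess[1]+u[1]/100,th0+u[2]/10)
            return sum(((cv2.GaussianBlur(vmask(n,q,D[n][0]),(0,0),1.)-D[n][1])**2).sum() for n in key)
        r=minimize(cost,[0,0,0],method='Nelder-Mead',options=dict(initial_simplex=[[0,0,0],[1,0,0],[0,1,0],[.3,.3,1]],xatol=.005,fatol=.02))
        q=(guess[0]+r.x[0]/100,guess[1]+r.x[1]/100,th0+r.x[2]/10); res[key]=q
        print(key,np.round(q,4),'yaw-90deg',round(q[2]-np.pi/2,3),'cost',round(r.fun,1),'dist to line(mm)',round(1000*(q[0]-(0.5955-0.031*q[1])),1))
    return res
E
python3 - <<'E'
from h import *
fitv((.522,.058))
print(bot.get_state()['time'])
E
```

```text
Traceback (most recent call last):
  File "h.py", line 55, in fitv
    r=minimize(cost,[0,0,0],method='Nelder-Mead',options=dict(initial_simplex=[[0,0,0],[1,0,0],[0,1,0],[.3,.3,1]],xatol=.005,fatol=.02))
  File "h.py", line 54, in cost
    return sum(((cv2.GaussianBlur(vmask(n,q,D[n][0]),(0,0),1.)-D[n][1])**2).sum() for n in key)
  File "h.py", line 54, in <genexpr>
    return sum(((cv2.GaussianBlur(vmask(n,q,D[n][0]),(0,0),1.)-D[n][1])**2).sum() for n in key)
                                  ~~~~~^^^^^^^^^^^^^
  File "h.py", line 32, in vmask
    P=np.array([proj(n,p) for p in pts]); P=((P-[box[0],box[1]]+.5)*S)
                ~~~~^^^^^
  File "h.py", line 6, in proj
    c=bot.get_calibration(n); p=np.array(c['mtx'])@(np.array(c['R'])@np.array(X,float)+np.array(c['t'])); return p[:2]/p[2]
ValueError: time passes only in moves, steps and waits
```

Cache the calibration (get_calibration seems rate-limited per script).

```bash
sed -i 's/bot.get_calibration(n)/CAL[n]/; s/^from cell import bot/from cell import bot\nCAL={n:bot.get_calibration(n) for n in ("top","side")}/' h.py
python3 - <<'E'
from h import *
fitv((.522,.058))
print(bot.get_state()['time'])
E
```

```text
('top', 'side') [0.5222 0.0614 1.5947] yaw-90deg 0.024 cost 11.8 dist to line(mm) -71.4
('top',) [0.5245 0.0611 1.6072] yaw-90deg 0.036 cost 2.7 dist to line(mm) -69.1
('side',) [0.5209 0.0622 1.5845] yaw-90deg 0.014 cost 1.0 dist to line(mm) -72.6
2.3
```

```bash
python3 -m inch '0 0 -437 473 0 0 0;0 0 -437 473 0 0 0;0 0 -437 473 0 0 0;0 0 -437 473 0 0 0;0 0 -437 473 0 0 0' 5
python3 -m inch '0 0 -200 217 0 0 0;0 0 -200 217 0 0 0;0 0 -200 217 0 0 0;0 0 -200 217 0 0 0;0 0 -200 217 0 0 0'
python3 - <<'E'
from h import *
s=bot.get_state(); print({k:np.round(s[k],4).tolist() for k in('time','tcp_pos','ft_force','width')}, Rn.from_quat(s['eef_rot']).as_matrix().round(3).tolist())
E
```

```text
time: 2.92
tcp_pos: [0.3513, 0.3467, 0.4051]
eef_rot: [0.108, 0.699, -0.107, 0.699]
ft_force: [0.6, 1.1, 0.7]
width: 0.533
time: 3.55
tcp_pos: [0.4982, 0.0901, 0.4051]
eef_rot: [0.108, 0.698, -0.108, 0.699]
ft_force: [-0.0, 1.3, -0.2]
width: 0.028
{'time': 3.55, 'tcp_pos': [0.4982, 0.0901, 0.4051], 'ft_force': [-0.0358, 1.3041, -0.1915], 'width': 0.0276} [[0.001, 0.303, 0.953], [0.0, 0.953, -0.303], [-1.0, 0.0, 0.001]]
```

```bash
python3 -m inch '0 50 -22 25 -10 0 0;0 100 -22 25 -19.4 0 0;0 155 -22 25 -19.4 0 0;0 155 -22 25 -19.4 0 0;0 155 -22 25 -19.4 0 0'
python3 - <<'E'
from h import *
s=bot.get_state(); print({k:np.round(s[k],4).tolist() for k in('time','tcp_pos','ft_force','width')}, Rn.from_quat(s['eef_rot']).as_matrix().round(3).tolist())
for n in('top','side'): snap(n,n+'2')
a=cv2.imread('pics/top2.png'); b=cv2.imread('pics/side2.png')
cv2.imwrite('pics/c2.png',np.hstack([cv2.resize(a[170:270,180:260],None,fx=5,fy=5),cv2.resize(b[190:290,230:310],None,fx=5,fy=5)]))
E
```

```text
time: 4.18
tcp_pos: [0.5156, 0.0641, 0.2518]
eef_rot: [-0.012, 0.706, 0.012, 0.708]
ft_force: [0.2, -0.2, 1.8]
width: 0.011
{'time': 4.175, 'tcp_pos': [0.5156, 0.0641, 0.2518], 'ft_force': [0.1805, -0.1802, 1.8158], 'width': 0.0108} [[0.003, -0.033, 0.999], [0.0, 0.999, 0.033], [-1.0, -0.0, 0.003]]
```

View pics/c2.png

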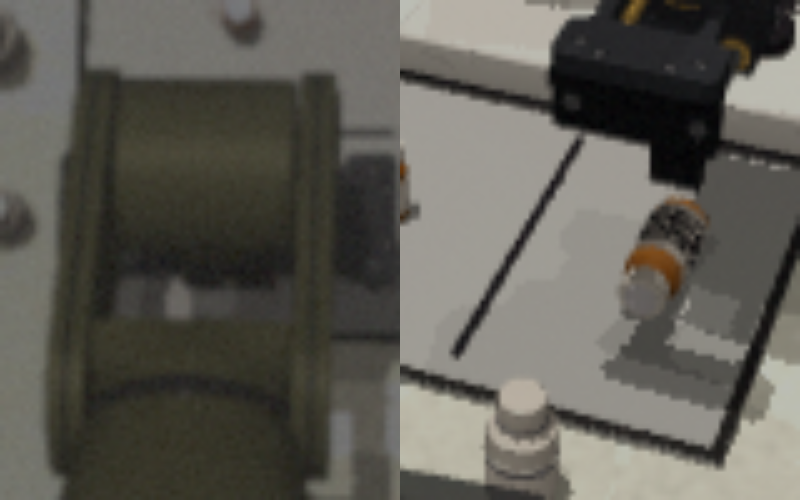

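```bash
python3 -m inch '0 12 0 0 0 0 0;0 22 0 0 0 0 0;0 25 0 0 0 0 0;0 25 0 0 0 0 0'
python3 -m inch '0 1 0 0 0 0 0;0 1.5 0 0 0 0 0;0 2 0 0 0 0 0;0 2 0 0 0 0 0'
```

```text
time: 4.78
tcp_pos: [0.5145, 0.064, 0.2242]
eef_rot: [-0.012, 0.707, 0.012, 0.707]
ft_force: [0.4, 0.7, 1.2]
width: 0.002
time: 5.28
tcp_pos: [0.5147, 0.0639, 0.2228]
eef_rot: [-0.012, 0.707, 0.012, 0.707]
ft_force: [0.5, -0.5, -0.0]
width: 0.005
```

```bash
python3 -m inch '0 0.6 0 0 0 0 0;0 0.6 0 0 0 0 0;0 0.6 0 0 0 0 0'; python3 -m inch '0 0.6 0 0 0 0 0;0 0.6 0 0 0 0 0;0 0.6 0 0 0 0 0';  python3 -m inch '0 0.6 0 0 0 0 0;0 0.6 0 0 0 0 0;0 0.6 0 0 0 0 0'
```

```text
time: 5.65
tcp_pos: [0.5148, 0.0639, 0.2223]
eef_rot: [-0.012, 0.707, 0.012, 0.707]
ft_force: [0.5, -0.9, 0.8]
width: 0.006
time: 6.02
tcp_pos: [0.5151, 0.064, 0.2222]
eef_rot: [-0.012, 0.707, 0.012, 0.707]
ft_force: [0.7, -0.4, 5.0]
width: 0.002
time: 6.4
tcp_pos: [0.5154, 0.0639, 0.2221]
eef_rot: [-0.012, 0.706, 0.012, 0.708]
ft_force: [0.1, 0.0, 7.5]
width: 0.006
```

```bash
python3 -m inch '0 -0.4 0 4 0 0 0;0 -0.4 0 10 0 0 0;0 -0.4 0 16 0 0 0;0 -0.4 0 22 0 0 0;0 -0.4 0 27 0 0 0'; python3 -m inch '0 0 0 0 0 0 0;0 0 0 0 0 0 0'
python3 - <<'E'
from h import *
n='side'; fitv((.535,.061),cams=('side',))
b=snap(n,'side3')
cv2.imwrite('pics/c3.png',cv2.resize(b[190:290,230:310],None,fx=6,fy=6))
E
```

```text
time: 7.02
tcp_pos: [0.5423, 0.0644, 0.2222]
eef_rot: [-0.012, 0.707, 0.011, 0.707]
ft_force: [-0.9, -2.1, 6.6]
width: 0.005
time: 7.28
tcp_pos: [0.5422, 0.0644, 0.2222]
eef_rot: [-0.012, 0.706, 0.011, 0.708]
ft_force: [-0.1, -2.7, 6.0]
width: 0.004
('side',) [0.5313 0.0631 1.4719] yaw-90deg -0.099 cost 7.9 dist to line(mm) -62.3
('side',) [0.5313 0.0631 1.4719] yaw-90deg -0.099 cost 7.9 dist to line(mm) -62.3
```

View pics/c3.png

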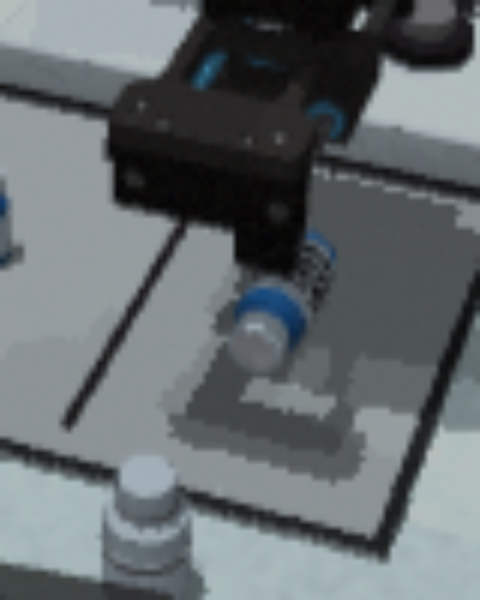

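```bash
python3 -m inch '0 -15 0 0 0 0 0;0 -40 0 0 0 0 0;0 -40 0 -14 0 0 0;0 -40 0 -14 0 0 0'
python3 - <<'E'
from h import *
n='side'; fitv((.535,.061),cams=('side',))
b=snap(n,'side4')
cv2.imwrite('pics/c4.png',cv2.resize(b[190:290,230:310],None,fx=6,fy=6))
E
```

```text
time: 7.92
tcp_pos: [0.5261, 0.0644, 0.2603]
eef_rot: [-0.012, 0.708, 0.012, 0.706]
ft_force: [-1.1, 0.7, -1.0]
width: 0.008
('side',) [0.5325 0.0608 1.5796] yaw-90deg 0.009 cost 2.3 dist to line(mm) -61.1
('side',) [0.5325 0.0608 1.5796] yaw-90deg 0.009 cost 2.3 dist to line(mm) -61.1
```

View pics/c4.png

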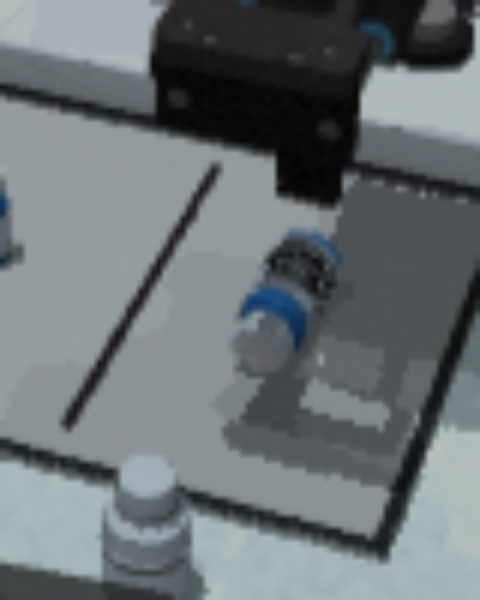

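```bash
python3 -m inch '0 20 0 0 0 0 0;0 36 0 0 0 0 0;0 40 0 0 0 0 0;0 40 0 0 0 0 0'; python3 -m inch '0 0 0 4 0 0 0;0 0 0 10 0 0 0;0 0 0 16 0 0 0;0 0 0 22 0 0 0;0 0 0 28 0 0 0'; python3 -m inch '0 0 0 0 0 0 0;0 -15 0 0 0 0 0;0 -40 0 0 0 0 0;0 -40 0 -14 0 0 0;0 -40 0 -14 0 0 0'
python3 - <<'E'
from h import *
n='side'; fitv((.547,.061),cams=('side',))
E
```

```text
time: 8.57
tcp_pos: [0.5287, 0.0644, 0.2222]
eef_rot: [-0.012, 0.706, 0.012, 0.708]
ft_force: [0.5, -0.5, 4.6]
width: 0.005
time: 9.2
tcp_pos: [0.5567, 0.0649, 0.2222]
eef_rot: [-0.012, 0.706, 0.011, 0.708]
ft_force: [-1.1, -3.0, 6.2]
width: 0.007
time: 9.82
tcp_pos: [0.54, 0.0649, 0.2602]
eef_rot: [-0.012, 0.708, 0.012, 0.706]
ft_force: [-0.3, 0.2, 0.0]
width: 0.008
('side',) [0.5464 0.061  1.5811] yaw-90deg 0.01 cost 7.8 dist to line(mm) -47.2
('side',) [0.5464 0.061  1.5811] yaw-90deg 0.01 cost 7.8 dist to line(mm) -47.2
```

```bash
python3 -m inch '0 20 0 0 0 0 0;0 36 0 0 0 0 0;0 40 0 0 0 0 0;0 40 0 0 0 0 0'; python3 -m inch '0 0 0 4 0 0 0;0 0 0 10 0 0 0;0 0 0 16 0 0 0;0 0 0 22 0 0 0;0 0 0 28 0 0 0'; python3 -m inch '0 0 0 0 0 0 0;0 -10 0 0 0 0 0;0 -10 0 -14 0 0 0;0 0 0 -14 0 0 0;0 0 0 -14 0 0 0'
python3 -m inch '0 0 0 4 0 0 0;0 0 0 10 0 0 0;0 0 0 16 0 0 0;0 0 0 22 0 0 0;0 0 0 28 0 0 0'; python3 -m inch '0 0 0 0 0 0 0;0 -15 0 0 0 0 0;0 -40 0 0 0 0 0;0 -40 0 -14 0 0 0;0 -40 0 -14 0 0 0'
python3 - <<'E'
from h import *
n='side'; fitv((.575,.061),cams=('side',))
b=snap(n,'side5')
cv2.imwrite('pics/c5.png',cv2.resize(b[190:290,220:300],None,fx=6,fy=6))
E
```

```text
time: 10.42
tcp_pos: [0.543, 0.0648, 0.2221]
eef_rot: [-0.012, 0.706, 0.012, 0.708]
ft_force: [0.0, 0.2, 8.5]
width: 0.007
time: 11.05
tcp_pos: [0.571, 0.0653, 0.2221]
eef_rot: [-0.012, 0.706, 0.011, 0.708]
ft_force: [-0.7, -2.7, 8.6]
width: 0.005
time: 11.68
tcp_pos: [0.556, 0.0654, 0.2221]
eef_rot: [-0.012, 0.706, 0.012, 0.708]
ft_force: [-0.7, 0.5, 7.9]
width: 0.004
time: 12.3
tcp_pos: [0.5843, 0.0659, 0.2222]
eef_rot: [-0.012, 0.706, 0.011, 0.708]
ft_force: [-0.5, -3.1, 7.6]
width: 0.005
time: 12.92
tcp_pos: [0.568, 0.0658, 0.26]
eef_rot: [-0.012, 0.708, 0.012, 0.706]
ft_force: [0.4, 0.1, -0.4]
width: 0.002
('side',) [0.5746 0.062  1.5853] yaw-90deg 0.015 cost 2.4 dist to line(mm) -18.9
('side',) [0.5746 0.062  1.5853] yaw-90deg 0.015 cost 2.4 dist to line(mm) -18.9
```

View pics/c5.png

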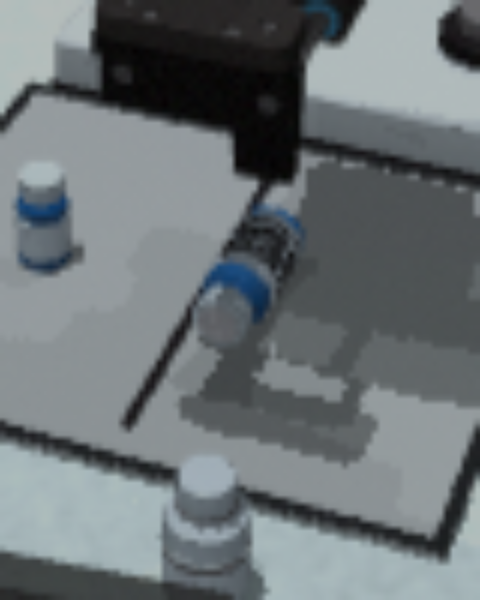

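```bash
python3 -m inch '0 20 0 0 0 0 0;0 36 0 0 0 0 0;0 40 0 0 0 0 0;0 40 0 0 0 0 0'; python3 -m inch '0 0 0 4 0 0 0;0 0 0 10 0 0 0;0 0 0 16 0 0 0;0 0 0 22 0 0 0;0 0 0 28 0 0 0'; python3 -m inch '0 0 0 0 0 0 0;0 -15 0 0 0 0 0;0 -40 0 0 0 0 0;0 -40 0 -60 0 0 0;0 -40 0 -120 0 0 0'; python3 -m inch '0 -40 0 -60 0 0 0;0 -60 0 -100 0 0 0;0 -60 0 -100 0 0 0;0 -60 0 -100 0 0 0'
python3 - <<'E'
from h import *
fitv((.588,.061))
b=snap('side','side6');a=snap('top','top6')
cv2.imwrite('pics/c6.png',np.hstack([cv2.resize(a[170:270,180:260],None,fx=5,fy=5),cv2.resize(b[190:290,220:300],None,fx=5,fy=5)])[:,:,::-1])
E
```

```text
time: 13.58
tcp_pos: [0.5708, 0.0658, 0.2221]
eef_rot: [-0.012, 0.706, 0.012, 0.708]
ft_force: [0.2, -0.0, 7.8]
width: 0.002
time: 14.2
tcp_pos: [0.5988, 0.0662, 0.2221]
eef_rot: [-0.012, 0.706, 0.011, 0.708]
ft_force: [-0.4, -3.7, 7.8]
width: 0.003
time: 14.82
tcp_pos: [0.4766, 0.0628, 0.2612]
eef_rot: [-0.011, 0.707, 0.012, 0.707]
ft_force: [0.4, -0.3, 0.5]
width: 0.006
time: 15.32
tcp_pos: [0.3778, 0.0595, 0.3211]
eef_rot: [-0.012, 0.707, 0.012, 0.707]
ft_force: [-0.0, -0.3, 0.4]
width: 0.005
('top', 'side') [0.5897 0.0603 1.5897] yaw-90deg 0.019 cost 9.3 dist to line(mm) -3.9
('top',) [0.5918 0.0605 1.5932] yaw-90deg 0.022 cost 0.8 dist to line(mm) -1.9
('side',) [0.5884 0.0603 1.5803] yaw-90deg 0.009 cost 1.4 dist to line(mm) -5.2
```

View pics/c6.png

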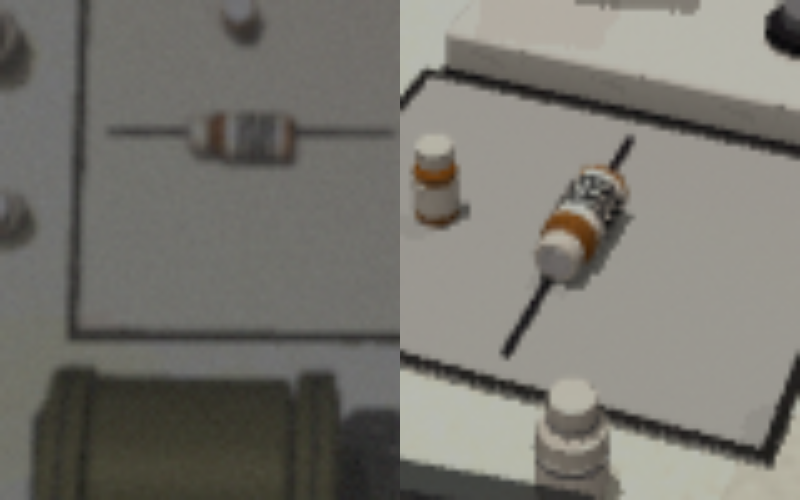

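```bash
cat > ov.py <<'E'
from h import *
import sys
def ov(n,f,q,line,c,S=14,h=20,w=26,off=.0):
    im=cv2.imread(f'pics/{f}.png'); x,y=c; b=im[y-h:y+h,x-w:x+w]; b=np.clip(b.astype(float)*(255/ max(150,np.percentile(b,99))),0,255).astype(np.uint8)
    o=cv2.resize(b,None,fx=S,fy=S,interpolation=cv2.INTER_NEAREST)
    for pts in vmodel(*q):
        P=np.array([proj(n,p) for p in pts]); P=(P-[x-w,y-h]+.5)*S
        cv2.polylines(o,[cv2.convexHull(P.astype(np.int32))],True,(0,255,0),1)
    L=np.array([proj(n,[line[0]*t+line[1],t,.004]) for t in(-.03,.15)]); L=(L-[x-w,y-h]+.5)*S
    cv2.line(o,tuple(L[0].astype(int).tolist()),tuple(L[1].astype(int).tolist()),(0,0,255),1)
    return o
E
python3 - <<'E'
from ov import *
P=subline(cv2.imread('pics/top6.png'),(201.5,196.1),(215,196.2)); print(len(P),P[:,1].mean())
a=ov('top','top6',(.5918,.0605,1.593),(-.0338,.5965),(228,197))
b=ov('side','side6',(.5884,.0603,1.580),(-.0278,.5946),(258,234),h=20)
cv2.imwrite('pics/o6a.png',a);cv2.imwrite('pics/o6b.png',b)
E
```

```text
60 195.9029456080367
```

View pics/o6a.png

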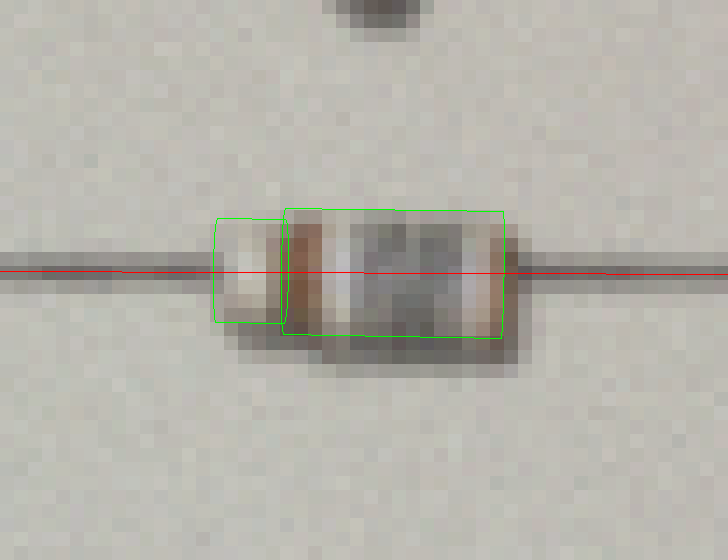

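View pics/o6b.png

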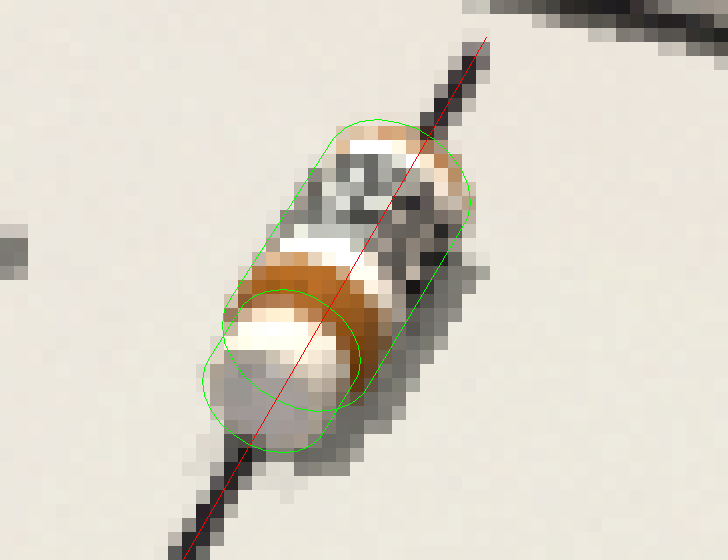

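```bash
python3 - <<'E'
from h import *
a=cv2.imread('pics/top6.png').astype(float)
print('top rows188..205: amber cols 222-223, code 228-233, cap 218-220, mat 205..')
for r in range(188,206): print(r,a[r,222:224].mean(0).round(),a[r,228:234].mean(0).round(),a[r,218:220].mean(0).round(), a[r,203:212].mean().round(1))
for q in((.5918,.0605,1.593),(.5895,.0605,1.593)):
    P=np.array([proj('top',p) for p in vmodel(*q)[0]]); print(q,'model body rows',P[:,1].min(),P[:,1].max())
# side: left edge via perpendicular profiles at several axial stations
b=cv2.imread('pics/side6.png').astype(np.float32)
q=(.5884,.0603,1.580); c0=proj('side',[*q[:2],.018]); ax=proj('side',[q[0]+.01*np.cos(q[2]),q[1]+.01*np.sin(q[2]),.018])-c0
u=ax/np.linalg.norm(ax); nn=np.array([u[1],-u[0]]); nn=nn if nn[0]<0 else -nn
H=cv2.convexHull(np.array([proj('side',p) for p in vmodel(*q)[0]],np.float32))[:,0]
print('n',nn,'model left edge offset',((H-c0)@nn).max(),'right',((H-c0)@nn).min(),'px per mm x',(proj('side',[q[0]+.01,q[1],.018])-c0)@nn/10)
s=np.arange(3,8.1,.25)
V=[]
for t in np.linspace(-4,6,21):
    w=c0+u*t+s[:,None]*nn; v=np.array([cv2.remap(b[:,:,k],w[:,0].astype(np.float32)[None],w[:,1].astype(np.float32)[None],cv2.INTER_LINEAR)[0] for k in range(3)]); V.append(v)
V=np.array(V); 
for lo,hi in((0,7),(7,14),(14,21)): print(lo,[ (float(x),*m.round().astype(int).tolist()) for x,m in zip(s,V[lo:hi].mean(0).T)])
E
```

```text
top rows188..205: amber cols 222-223, code 228-233, cap 218-220, mat 205..
188 [107. 110. 113.] [106. 110. 112.] [106. 112. 112.] 110.0
189 [108. 112. 112.] [106. 110. 112.] [106. 110. 110.] 110.2
190 [106. 110. 111.] [107. 112. 113.] [106. 110. 112.] 110.8
191 [104. 109. 110.] [105. 110. 111.] [106. 110. 112.] 110.3
192 [88. 93. 96.] [88. 92. 94.] [103. 108. 110.] 110.3
193 [62. 69. 80.] [69. 74. 75.] [ 98. 104. 106.] 110.6
194 [48. 57. 73.] [68. 70. 70.] [100. 105. 107.] 107.9
195 [46. 58. 76.] [71. 71. 72.] [105. 110. 110.] 86.7
196 [45. 56. 72.] [73. 72. 74.] [104. 106. 107.] 66.6
197 [41. 52. 68.] [72. 72. 72.] [ 96. 103. 106.] 92.5
198 [42. 52. 66.] [68. 70. 71.] [88. 93. 99.] 109.7
199 [45. 52. 62.] [64. 67. 68.] [76. 82. 86.] 110.9
200 [46. 50. 57.] [59. 61. 64.] [73. 78. 80.] 111.0
201 [60. 64. 66.] [54. 55. 58.] [86. 90. 91.] 110.4
202 [89. 92. 94.] [60. 63. 64.] [101. 105. 106.] 111.0
203 [104. 110. 112.] [87. 91. 92.] [107. 112. 112.] 111.2
204 [108. 110. 112.] [106. 110. 112.] [108. 113. 114.] 111.2
205 [108. 112. 114.] [107. 112. 112.] [107. 112. 112.] 110.6
(0.5918, 0.
[... 958 characters left out ...]
5.5, 104, 112, 118), (5.75, 115, 122, 126), (6.0, 126, 133, 136), (6.25, 135, 142, 145), (6.5, 141, 147, 150), (6.75, 143, 150, 152), (7.0, 144, 151, 153), (7.25, 144, 151, 154), (7.5, 144, 151, 154), (7.75, 144, 151, 154), (8.0, 144, 151, 154)]
14 [(3.0, 51, 86, 124), (3.25, 46, 82, 121), (3.5, 41, 78, 117), (3.75, 39, 75, 115), (4.0, 36, 73, 114), (4.25, 36, 72, 113), (4.5, 38, 73, 113), (4.75, 43, 77, 113), (5.0, 52, 82, 115), (5.25, 68, 93, 119), (5.5, 86, 106, 126), (5.75, 106, 120, 134), (6.0, 123, 133, 142), (6.25, 134, 143, 148), (6.5, 141, 148, 152), (6.75, 143, 150, 153), (7.0, 144, 151, 154), (7.25, 144, 151, 154), (7.5, 144, 151, 154), (7.75, 144, 151, 154), (8.0, 144, 152, 154)]
```

```bash
python3 -m inch '0 0 0 60 0 0 0;0 30 0 120 0 0 0;0 60 0 170 0 0 0;0 80 0 208 0 0 0;0 88 0 208 0 0 0'; python3 -m inch '0 12 0 0 0 0 0;0 12 0 0 0 0 0;0 12 0 0 0 0 0'; python3 -m inch '0 0 0 3 0 0 0;0 0 0 7 0 0 0;0 0 0 11 0 0 0;0 0 0 11 0 0 0'; python3 -m inch '0 -15 0 0 0 0 0;0 -40 0 0 0 0 0;0 -60 0 -60 0 0 0;0 -60 0 -120 0 0 0;0 -60 0 -180 0 0 0'; python3 -m inch '0 -40 0 -40 0 0 0;0 -40 0 -40 0 0 0;0 -40 0 -40 0 0 0'
cat > edge.py <<'E'
from h import *
def half(v,s,lo):
    hi=np.median(v[-5:]); m=(hi+lo)/2
    i=np.where(v<m)[0].max(); return s[i]+(s[i+1]-s[i])*(m-v[i])/(v[i+1]-v[i])
def edges(n,f,q,lines=dict(top=(-.0338,.5965),side=(-.0278,.5946))):
    b=cv2.imread(f'pics/{f}.png').astype(np.float32).mean(2)
    c0=proj(n,[*q[:2],.018]); e=.01; ax=proj(n,[q[0]+e*np.cos(q[2]),q[1]+e*np.sin(q[2]),.018])-c0
    u=ax/np.linalg.norm(ax); k=np.linalg.norm(ax)/10; nn=np.array([u[1],-u[0]]); g=(proj(n,[q[0]+e,q[1],.018])-c0)@nn
    if g<0: nn,g=-nn,-g
    H=cv2.convexHull(np.array([proj(n,p) for p in vmodel(*q)[0]],np.float32))[:,0]; me=((H-c0)@nn).max()
    s=np.arange(0,me+4,.1); R=[]
    for t in np.arange(-20,21,4.):
        w=(c0+u*t*k+s[:,None]*nn).astype(np.float32); v=cv2.remap(b,w[:,0][None],w[:,1][None],cv2.INTER_LINEAR)[0]
        lo=v[(s>me-2.5)&(s<me+.5)].min(); R.append((t,(half(v,s,lo)-me)/(g/10),lo))
    R=np.array(R); f=np.polyfit(R[:,0],R[:,1],1)
    L=lines[n]; d=1000*(q[0]-(L[0]*q[1]+L[1]))
    print(n,'edge shift mm',R[:,1].round(1),'mean',np.median(R[:,1]).round(2),'=> dist to line mm',round(d+np.median(R[:,1]),2),'yaw err vs line',round(q[2]-np.pi/2+np.arctan(L[0])-f[0],3))
E
python3 - <<'E'
from h import *
from edge import edges
print('before:'); edges('top','top6',(.5918,.0605,1.593)); edges('side','side6',(.5884,.0603,1.580))
snap('side','side7');snap('top','top7')
r=fitv((.594,.061))
for n in('top','side'): edges(n,n+'7',r[(n,)])
from ov import *
cv2.imwrite('pics/o7.png',np.vstack([ov('top','top7',r[('top',)],(-.0338,.5965),(228,197),S=10,h=12,w=30),ov('side','side7',r[('side',)],(-.0278,.5946),(256,233),S=10,h=17,w=30)]))
E
```

```text
time: 16.25
tcp_pos: [0.5874, 0.0661, 0.2301]
eef_rot: [-0.011, 0.709, 0.011, 0.705]
ft_force: [-0.5, 1.2, 0.6]
width: 0.007
time: 16.62
tcp_pos: [0.5853, 0.0663, 0.2222]
eef_rot: [-0.012, 0.706, 0.012, 0.708]
ft_force: [0.5, 0.1, 2.8]
width: 0.005
time: 17.12
tcp_pos: [0.5974, 0.0665, 0.2222]
eef_rot: [-0.012, 0.706, 0.011, 0.708]
ft_force: [-1.2, -1.2, 6.2]
width: 0.004
time: 17.75
tcp_pos: [0.4149, 0.0608, 0.2814]
eef_rot: [-0.011, 0.707, 0.012, 0.707]
ft_force: [-0.4, -0.0, 0.3]
width: 0.004
time: 18.12
tcp_pos: [0.3767, 0.0595, 0.3215]
eef_rot: [-0.012, 0.707, 0.012, 0.707]
ft_force: [-0.2, 0.1, -0.5]
width: 0.008
before:
top edge shift mm [-0.8 -0.6 -1.7 -2.3 -1.9 -1.4 -1.4 -1.9 -0.4 -1.6 -2.2] mean -1.64 => dist to line mm -4.29 yaw err vs line 0.003
side edge shift mm [-3.1  0.  -0.7 -1.1 -0.6  0.1  0.8 -1.1 -1.  -1.  -0.3] mean -0.71 => dist to line mm -5.24 yaw err vs line -0.043
('top', 'side') [0.5937 0.059  1.5822] yaw-90deg 0.011 cost 15.2 dist to line(mm) 0.0
('top',) [0.5957 0.0595 1.5817] yaw-90deg 0.011 cost 3.6 dist to line(mm) 2.1
('side',) [0.5927 0.0589 1.5707] yaw-90deg -0.0 cost 5.8 dist to line(mm) -1.0
top edge shift mm [-0.9 -0.6 -0.3  0.  -0.6 -1.  -0.7 -0.9  0.7  0.4 -1.9] mean -0.64 => dist to line mm 0.6 yaw err vs line -0.024
side edge shift mm [-3.  -3.3  0.  -1.1 -1.7 -0.6  0.  -0.  -1.8 -0.9 -0.6] mean -0.89 => dist to line mm -1.15 yaw err vs line -0.073
```

View pics/o7.png

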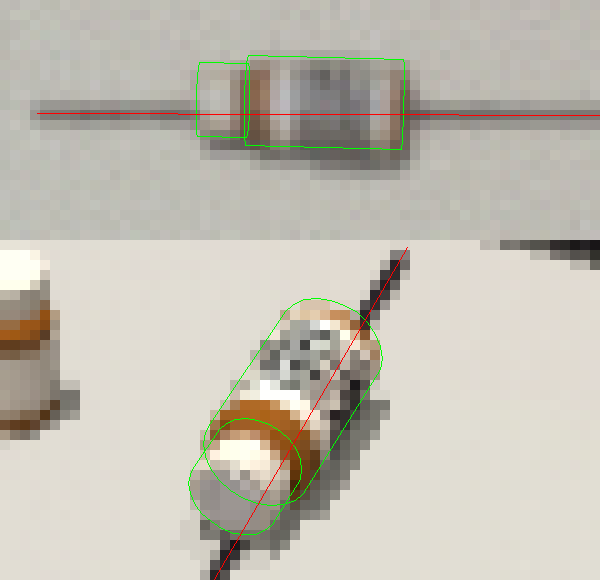

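```bash
python3 -m inch '0 0 -45 36 0 0 0;0 0 -90 72 0 0 0;0 0 -135 108 0 0 0;0 0 -184 146 0 0 0;0 40 -184 146 0 0 0'; python3 -m inch '0 33 0 0 0 0 0;0 33 0 0 0 0 0;0 33 0 0 0 0 0'
python3 - <<'E'
from h import *
s=bot.get_state(); p=np.array(s['tcp_pos']); A=Rn.from_quat(s['eef_rot']).as_matrix(); tip=p+A[:,0]*.19; print(p,tip)
b=snap('side','side8'); print('tip px side',proj('side',tip),'key px pred',proj('side',[.529,-.121,.046]))
cv2.imwrite('pics/c8.png',cv2.resize(b[130:250,250:370],None,fx=5,fy=5)[:,:,::-1])
E
```

```text
time: 19.05
tcp_pos: [0.5326, -0.1234, 0.2838]
eef_rot: [-0.011, 0.705, 0.009, 0.71]
ft_force: [0.4, 0.1, -0.8]
width: 0.007
time: 19.42
tcp_pos: [0.5293, -0.1198, 0.249]
eef_rot: [-0.012, 0.707, 0.012, 0.707]
ft_force: [-0.5, 0.2, 0.0]
width: 0.004
[ 0.5292903  -0.11980508  0.24903106] [ 0.52939182 -0.11984188  0.05903109]
tip px side [300.82852564 187.49634406] key px pred [300.71003678 191.3545352 ]
```

View pics/c8.png

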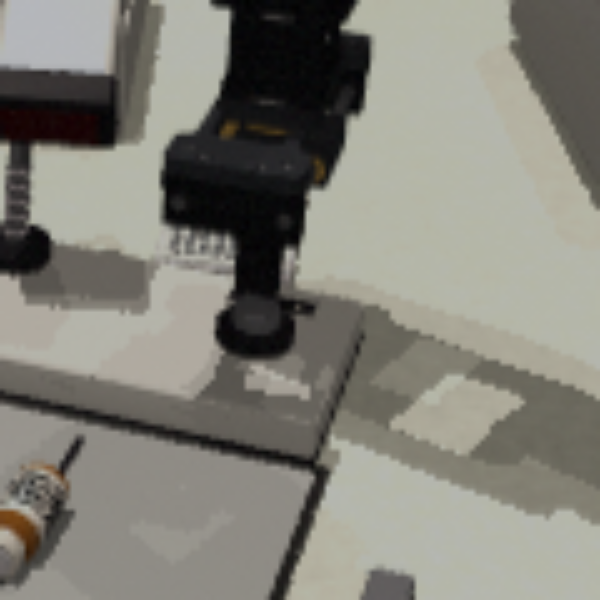

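```bash
python3 - <<'E'
from h import *
b=cv2.imread('pics/side0.png'); a=cv2.imread('pics/top0.png')
cv2.imwrite('pics/k.png',np.hstack([cv2.resize(a[200:236,270:310],None,fx=10,fy=10,interpolation=0),cv2.resize(b[175:211,280:320],None,fx=9,fy=10,interpolation=0)]))
print(ray('side',301.6,193.2,.046),ray('top',288.8,217.6,.046),proj('side',[.529,-.1198,.046]),proj('top',[.529,-.1198,.046]))
E
```

```text
[ 0.52417649 -0.11271849  0.046     ] [ 0.52799455 -0.1206475   0.046     ] [300.59256186 191.56774675] [288.52211598 217.25515157]
```

View pics/k.png

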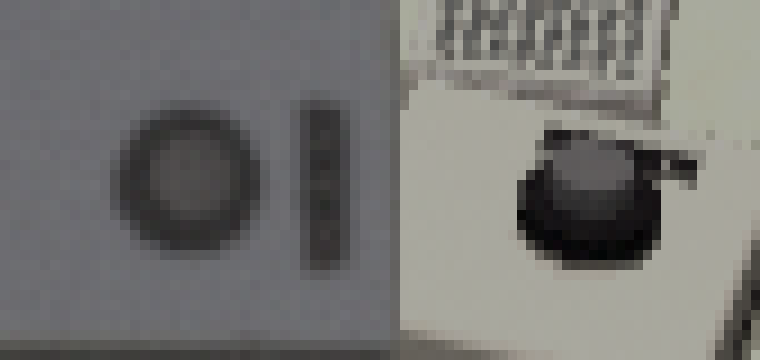

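```bash
python3 -m inch '0 8 0 0 0 0 0;0 14 0 0 0 0 0;0 17 0 0 0 0 0;0 17 0 0 0 0 0;0 17 0 0 0 0 0'; python3 -m inch '0 2 0 0 0 0 0;0 3 0 0 0 0 0;0 3 0 0 0 0 0'
```

```text
time: 20.1
tcp_pos: [0.5296, -0.1199, 0.2342]
eef_rot: [-0.012, 0.706, 0.011, 0.708]
ft_force: [-4.3, 1.5, 12.5]
width: 0.004
time: 20.48
tcp_pos: [0.53, -0.12, 0.2339]
eef_rot: [-0.012, 0.707, 0.012, 0.707]
ft_force: [-11.3, 3.8, 28.8]
width: 0.004
```

```bash
python3 - <<'E'
from h import *
s=bot.get_state(); print({k:np.round(s[k],4).tolist() for k in('tcp_pos','ft_force','ft_torque')})
b=snap('side','side9')
cv2.imwrite('pics/c9.png',cv2.resize(b[150:220,265:335],None,fx=8,fy=8,interpolation=cv2.INTER_CUBIC)[:,:,::-1])
F=np.array(s['ft_force']);T=np.array(s['ft_torque']); rz=-.19
# T=r x F : Tx=ry Fz - rz Fy ; Ty=rz Fx - rx Fz
print('ry',(T[0]+rz*F[1])/F[2],'rx',(rz*F[0]-T[1])/F[2])
E
```

```text
{'tcp_pos': [0.53, -0.12, 0.2339], 'ft_force': [-11.3274, 3.763, 28.85], 'ft_torque': [0.7428, 2.1807, -0.0065]}
ry 0.0009651789368518583 rx -0.0009883711554383129
```

View pics/c9.png

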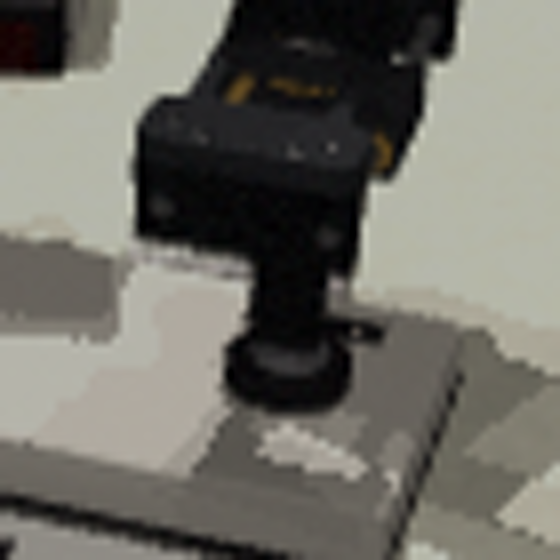

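```bash
python3 - <<'E'
from h import *
def draw(f,out,z,items,x0,y0,w,h,S,n='side'):
    b=cv2.imread(f'pics/{f}.png')[y0:y0+h,x0:x0+w]; b=np.clip(b.astype(float)*1.8,0,255).astype(np.uint8); o=cv2.resize(b,None,fx=S,fy=S,interpolation=0)
    for pts,c in items:
        P=((np.array([proj(n,p) for p in pts])-[x0,y0]+.5)*S).astype(np.int32); cv2.polylines(o,[P],True,c,1)
    return o
t=np.linspace(0,2*np.pi,40); circ=lambda c,r,z:[[c[0]+r*np.cos(a),c[1]+r*np.sin(a),z] for a in t]
k=(.529,-.121)
rect=lambda c,z:[[c[0]+i*.01,c[1]+j*.012,z] for i,j in((1,1),(1,-1),(-1,-1),(-1,1))]
it=[(circ(k,.022,.028),(255,255,0)),(circ(k,.022,.040),(255,255,0)),(circ(k,.014,.044),(0,255,0)),(rect((.53,-.12),.0439),(0,0,255))]
it0=[(circ(k,.022,.028),(255,255,0)),(circ(k,.022,.040),(255,255,0)),(circ(k,.014,.046),(0,255,0))]
cv2.imwrite('pics/d9.png',np.hstack([draw('side0','',0,it0,280,172,40,40,9),draw('side9','',0,it,280,172,40,40,9)]))
E
```

```text
(no output)
```

View pics/d9.png

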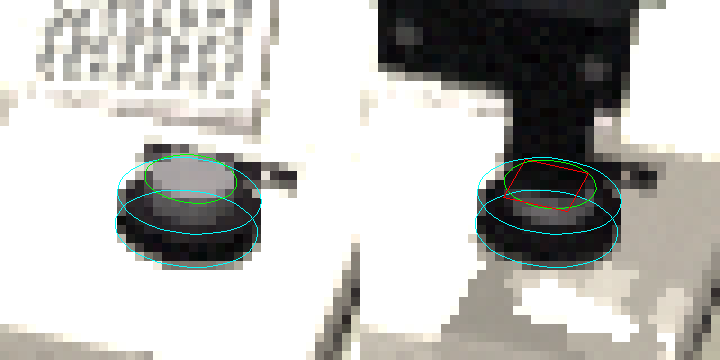

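```bash
python3 -m inch '0 -10 0 0 0 0 0;0.63 -35 18 0 0 0 0;0.63 -35 36 0 0 0 0;0.63 -35 36 0 0 0 0;0.63 -35 36 0 0 0 0'; python3 -m inch '0.63 5 0 0 0 0 0;0.63 5 0 0 0 0 0;0.63 5 0 0 0 0 0'
python3 - <<'E'
from h import *
s=bot.get_state(); p=np.array(s['tcp_pos']); print(p,s['width'])
w=.095*s['width']/2
b=snap('side','side10'); x0,y0,S=265,150,8
o=cv2.resize(np.clip(b[150:220,265:355].astype(float)*1.8,0,255).astype(np.uint8),None,fx=S,fy=S,interpolation=0)[:,:,::-1].copy()
for sg in(1,-1):
    for z in (p[2]-.19,p[2]-.17):
        P=[[p[0]+i*.01,p[1]+sg*(w+.006+j*.006),z] for i,j in((1,1),(1,-1),(-1,-1),(-1,1))]
        P=((np.array([proj('side',q) for q in P])-[x0,y0]+.5)*S).astype(np.int32); cv2.polylines(o,[P],True,(0,0,255),1)
cv2.imwrite('pics/c10.png',o)
E
```

```text
time: 21.15
tcp_pos: [0.527, -0.0835, 0.2619]
eef_rot: [-0.012, 0.708, 0.012, 0.706]
ft_force: [-0.1, 0.1, -0.1]
width: 0.371
time: 21.52
tcp_pos: [0.5275, -0.0839, 0.258]
eef_rot: [-0.011, 0.707, 0.012, 0.707]
ft_force: [0.7, -0.1, 0.7]
width: 0.617
[ 0.52750259 -0.08394503  0.25803371] 0.617178269694929
```

View pics/c10.png

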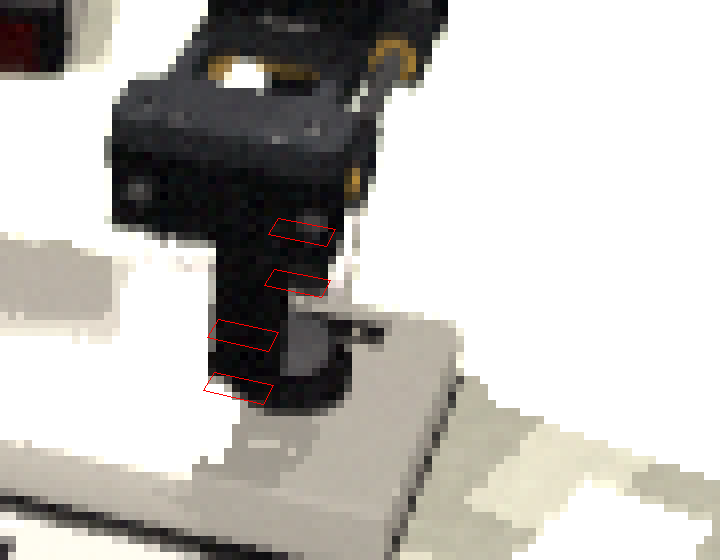

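```bash
python3 - <<'E'
import cv2,numpy as np
for f in('side0','side8','side9','side10'):
    b=cv2.imread(f'pics/{f}.png').mean(2); print(f); print(b[186:204,292:312].round().astype(int))
E
```

```text
side0
[[164 165 164 164 161 161 164 166 149 150 124 118 104  98  98  96  86 162
  164 165]
 [164 164 164 164 128 128 157 157 157 159 161 161 163 149 150 126 114 141
  165 165]
 [164 164 164 159  42  24  29  68  53  99 130 129 157 157 159 161 161 163
  165 165]
 [164 164 164 104  47  49  63  92  95  93  77  75  47  46  94 128 129 158
  158 159]
 [165 165 164 128 110  91  92  92  93  92  91  90  92  60  18  21  23  64
   59  95]
 [164 164 157  95  45  91  91  91  93  92  93  92  92  91  23  27  22 125
   34  23]
 [164 158  57  21  41  75  92  92  93  93  93  93  91  88  28  51  49  83
   70  54]
 [164  59  18  22  37  52  67  85  92  91  90  90  75  49  27  21  95 165
  164 136]
 [164  59  24  23  29  50  48  53  48  55  54  49  42  39  18  21  20 165
  164 164]
 [164  51  20  23  19  41  46  47  48  50  46  43  38  32  22  21  19 164
  165 164]
 [165   6  14  20  22  19  25  34  43  44  42  41  23  23  23  21  19 164
  164 164]
 [163  33   9  12  22  21  20  23  22  23  21  19  21  21  19  15  27 164
  164 164]
 [158 101  15  10  10   7  16  23  24  21  20  18  18  18   4  12  35 164

[... 4348 characters left out ...]
  10  99
   98  98]
 [  9   6   6  10   5   4   5   5  35  47  46  45  26   8  11  10  15  98
   98  98]
 [ 72  31   5   3   8  11  10  10   7   7  11   8  11  12  10  12  30  98
   98  97]
 [168  99  18   6   6   5   7   7   8  13   9  13  14  13  11   8  40  98
   98  98]
 [151 151  76  32   8   9  10   7  15  11  10  13  14   8   6  19  79  98
   98  98]
 [152 151 151  86  32  25  15   9  11  12   8  16  15  21  30  64  98  98
   98  99]
 [151 152 152  85  85  70  42  32  32  31  30  30  46  58  87  99  98  98
   99  98]
 [151 152 147  86  84  85  85  85  85  85  85  84  97  99  98  99  99  98
   99  98]
 [151 150  85  85  84  84  85  84  85  84  85  85  86  98  98  99  99  98
   98  99]]
```

```bash
python3 -m inch '0 0 -36 2 0 0 0;0 0 -36 2 0 0 0;0 0 -36 2 0 0 0;0 0 -36 2 0 0 0;0 0 -36 2 0 0 0';  python3 -m inch '0 12 0 0 0 0 0;0 12 0 0 0 0 0;0 12 0 0 0 0 0'
python3 - <<'E'
from h import *
F=[]
for i in range(4):
    bot.read_camera('side'); s=bot.get_state(); F.append(s['ft_force'])
print(s['tcp_pos'],np.mean(F,0),np.std(F,0)); b=snap('side','side11')
E
```

```text
time: 22.2
tcp_pos: [0.5307, -0.1191, 0.2583]
eef_rot: [-0.012, 0.707, 0.012, 0.707]
ft_force: [-0.0, -0.1, 0.5]
width: 0.162
time: 22.58
tcp_pos: [0.5306, -0.1195, 0.2459]
eef_rot: [-0.012, 0.707, 0.012, 0.707]
ft_force: [0.2, -0.5, -0.5]
width: 0.004
[ 0.53083306 -0.11970506  0.24657894] [ 0.09754133  0.15061741 -0.54029908] [0.09127369 0.14485753 0.40371981]
```

```bash
for i in 1 2; do :; done; python3 -m inch '0 3 0 0 0 0 0;0 3 0 0 0 0 0;0 3 0 0 0 0 0'
python3 - <<'E'
from h import *
F=[]
for i in range(4):
    bot.read_camera('side'); s=bot.get_state(); F.append(s['ft_force'])
print(s['tcp_pos'],np.mean(F,0),np.std(F,0)); b=snap('side','side12')
E
```

```text
time: 23.2
tcp_pos: [0.5307, -0.1196, 0.2433]
eef_rot: [-0.012, 0.707, 0.012, 0.707]
ft_force: [0.8, 0.3, 0.5]
width: 0.002
[ 0.53073397 -0.11963845  0.24340325] [-0.08243525  0.36031283  0.2696155 ] [0.16928329 0.47439348 0.1956846 ]
```

```bash
python3 -m inch '0 3 0 0 0 0 0;0 3 0 0 0 0 0;0 3 0 0 0 0 0'
python3 - <<'E'
from h import *
F=[]
for i in range(4):
    bot.read_camera('side'); s=bot.get_state(); F.append(s['ft_force'])
print(s['tcp_pos'],np.mean(F,0),np.std(F,0)); b=snap('side','side13')
E
```

```text
time: 23.82
tcp_pos: [0.5308, -0.1196, 0.2404]
eef_rot: [-0.012, 0.707, 0.012, 0.707]
ft_force: [1.4, -0.3, 0.2]
width: 0.004
[ 0.53074891 -0.11964885  0.24039432] [0.59062258 0.33965127 1.11469696] [0.23709054 0.38231286 0.40534812]
```

```bash
python3 -m inch '0 2 0 0 0 0 0;0 2 0 0 0 0 0;0 2 0 0 0 0 0'
python3 - <<'E'
from h import *
F=[]
for i in range(4):
    bot.read_camera('side'); s=bot.get_state(); F.append(s['ft_force'])
print(s['tcp_pos'],np.mean(F,0),np.std(F,0)); b=snap('side','side14')
E
python3 -m inch '0 2 0 0 0 0 0;0 2 0 0 0 0 0;0 2 0 0 0 0 0'
python3 - <<'E'
from h import *
F=[]
for i in range(4):
    bot.read_camera('side'); s=bot.get_state(); F.append(s['ft_force'])
print(s['tcp_pos'],np.mean(F,0),np.std(F,0)); b=snap('side','side15')
E
```

```text
time: 24.45
tcp_pos: [0.5308, -0.1196, 0.2385]
eef_rot: [-0.012, 0.707, 0.012, 0.707]
ft_force: [0.1, 0.8, 2.4]
width: 0.005
[ 0.53078042 -0.11964304  0.23849162] [-0.03762908 -0.37381069  2.4500863 ] [0.47820411 0.25600264 0.31509825]
time: 25.08
tcp_pos: [0.5308, -0.1196, 0.2365]
eef_rot: [-0.012, 0.707, 0.012, 0.707]
ft_force: [0.1, 0.6, 3.5]
width: 0.007
[ 0.53077645 -0.11964984  0.23646712] [0.41181613 0.57312909 3.57206769] [0.28182973 0.4069916  0.43802749]
```

```bash
python3 -m inch '0 1 0 0 0 0 0;0 1 0 0 0 0 0;0 1 0 0 0 0 0'
python3 - <<'E'
from h import *
F=[]
for i in range(4):
    bot.read_camera('side'); s=bot.get_state(); F.append(s['ft_force'])
print(s['tcp_pos'],np.mean(F,0),np.std(F,0),s['ft_torque']); b=snap('side','side16')
import numpy as np
for k in (11,14,15,16): print(k); print(cv2.imread(f'pics/side{k}.png').mean(2)[188:199,295:306].round().astype(int))
E
```

```text
time: 25.7
tcp_pos: [0.5308, -0.1197, 0.2355]
eef_rot: [-0.012, 0.707, 0.012, 0.707]
ft_force: [0.1, 0.2, 4.6]
width: 0.003
[ 0.53076355 -0.11964437  0.23541949] [-0.14319556 -0.00424582  3.90147482] [0.68384964 0.62719499 0.38615531] [-0.00584578  0.03007876  0.00908481]
11
[[163  14  12  13   9  10   8   8  11  10  71]
 [ 94  38  25  29  20  21  17  15  13  10  29]
 [117  90  43  42  42  43  42  34  35  27  27]
 [ 80  23  44  45  43  42  44  43  42  43  43]
 [  6  30  43  56  45  46  45  45  44  44  44]
 [ 10  28  42  45  57  57  56  56  47  47  46]
 [  7  22  43  45  50  53  53  53  49  47  45]
 [ 11   9  41  43  48  51  51  49  49  45  33]
 [ 11  12  12  17  38  46  44  46  47  25  11]
 [ 11  12  10  13  12  12  10  12  13  13  13]
 [  8  10  13  16  16  12  13   5  15  12  10]]
14
[[163  13   7   6   4   4   4   5  13   8  72]
 [ 94  10   3   9   7   7   8  10   4   5  27]
 [117   5   7   7   7   5   9   9  10   6  18]
 [ 85   9  22  18  13   8   9   8   6  12  29]
 [  8  30  43  45  35  34  22  17  17  36  43]
 [ 13  29  44  56  45  46  45  45  44  44  47]
 [ 11  23  42  50  55
[... 556 characters left out ...]
  39  46  48  55  56  56  49  44  34]
 [  8  10  12  23  38  49  48  48  46  27  13]
 [ 11   6  13  13  12  10  15  12  12  14   8]
 [ 10  11  11  13  14  14   7  14  14  13  11]]
16
[[163  10   6   6  10   8   8   7   7   3  72]
 [ 95   9   6   5   5   7   9   7   7   8  26]
 [117   9   6   7   9   5   5   7   4   8  13]
 [ 84   8   7   8   7   7   8   4   8   6  13]
 [ 10  25  24  18  13  16  13   5   7  19  27]
 [ 11  34  44  45  37  37  29  21  14  35  43]
 [  9  23  43  57  57  46  46  45  45  45  46]
 [  9   9  40  47  49  57  58  58  48  44  33]
 [  8  15   8  21  39  47  49  47  49  28  11]
 [ 10   8  13  12  14  15  13  15  13  14  12]
 [ 12  12   9  10  12  13  10  13  13   9  10]]
```

```bash
python3 -m inch '0 1 0 0 0 0 0;0 3 0 0 0 0 0;0 3 0 0 0 0 0;0 3 0 0 0 0 0'; python3 -m inch '0 -8 0 0 0 0 0;0 -25 0 0 0 0 0;0 -60 0 0 0 0 0;0 -80 0 -50 0 0 0;0 -80 0 -110 0 0 0'; python3 -m inch '0 -40 0 -50 0 0 0;0 -40 0 -50 0 0 0;0 -40 0 -50 0 0 0;0 -40 0 -50 0 0 0'
python3 - <<'E'
from h import *
from edge import edges
from ov import *
b=snap('side','side17');a=snap('top','top17')
r=fitv((.594,.061))
for n in('top','side'): edges(n,n+'17',r[(n,)])
print(b.mean(2)[188:199,295:306].round().astype(int)); s=bot.get_state(); print(s['time'],s['tcp_pos'],s['ft_force'])
Z=dict(line_mid=.004,read_key_top=.046,short_vial=0.004,bottle_large=0,bottle_small=0,tip_box=0,tube_rack=0,well_plate=0,marker=0)
for k,z in Z.items():
    for d in bot.mark_of(k,'side')[:1]: print(k,np.round(d['location']),round(d['conf'],2),ray('side',d['location'][1],d['location'][0],z).round(4))
cv2.imwrite('pics/c17.png',cv2.resize(b[90:330,130:400],None,fx=2.8,fy=2.5)[:,:,::-1])
cv2.imwrite('pics/c17t.png',cv2.resize(a[100:280,150:370],None,fx=3.4,fy=3.3,interpolation=cv2.INTER_CUBIC)[:,:,::-1])
E
```

```text
time: 26.45
tcp_pos: [0.531, -0.1197, 0.2342]
eef_rot: [-0.012, 0.707, 0.012, 0.707]
ft_force: [-5.1, 1.7, 14.9]
width: 0.005
time: 27.08
tcp_pos: [0.4205, -0.1234, 0.3147]
eef_rot: [-0.013, 0.706, 0.011, 0.708]
ft_force: [-0.7, -0.2, 1.0]
width: 0.005
time: 27.58
tcp_pos: [0.3713, -0.1248, 0.3508]
eef_rot: [-0.011, 0.708, 0.012, 0.706]
ft_force: [0.2, -0.1, -0.3]
width: 0.005
('top', 'side') [0.5933 0.0604 1.5755] yaw-90deg 0.005 cost 11.0 dist to line(mm) -0.3
('top',) [0.5952 0.0604 1.5564] yaw-90deg -0.014 cost 2.3 dist to line(mm) 1.6
('side',) [0.5922 0.0613 1.5767] yaw-90deg 0.006 cost 1.4 dist to line(mm) -1.4
top edge shift mm [-0.3  0.2 -0.1  0.4 -0.2 -0.8 -0.1 -0.2 -0.1 -0.2 -2. ] mean -0.21 => dist to line mm 0.57 yaw err vs line -0.023
side edge shift mm [-2.5 -2.3 -0.1 -1.  -1.7 -0.1  1.7 -2.8 -0.8  0.1  0.4] mean -0.84 => dist to line mm -1.57 yaw err vs line -0.072
[[164  47  25  29  72  56 103 135 134 163 163]
 [108  48  50  65  95  96  97  81  78  50  49]
 [133 115  96  97  96  96  96  96  95  97  63]
 [100  48  95  96  97  96  97  96  95  95  96]
 [ 21  44  78  96  95  96  98  99  97  95  92]
 [ 23  38  54  71  89  95  95  95  95  77  50]
 [ 23  30  50  51  55  52  57  58  51  45  43]
 [ 23  23  45  47  49  49  50  49  48  44  32]
 [ 20  20  23  27  36  46  47  45  44  23  23]
 [  5  22  21  23  25  25  23  22  23  23  23]
 [  9  12  10  18  24  23  25  23  19  19  18]]
27.875 [ 0.37116983 -0.12487201  0.35158542] [-0.92915685 -0.5783584  -0.71088652]
line_mid [238. 250.] 0.64 [0.6021 0.0703 0.004 ]
read_key_top [190. 303.] 0.44 [ 0.5254 -0.1308  0.046 ]
short_vial [232. 225.] 0.65 [0.6682 0.0714 0.004 ]
bottle_large [275. 204.] 0.59 [0.6468 0.2213 0.    ]
tip_box [334. 233.] 0.86 [0.5272 0.3297 0.    ]
tube_rack [233. 171.] 0.71 [0.7914 0.1249 0.    ]
well_plate [177. 296.] 0.78 [ 0.5819 -0.2695  0.    ]
marker [260. 324.] 0.91 [0.415  0.0729 0.    ]
```

View pics/c17.png

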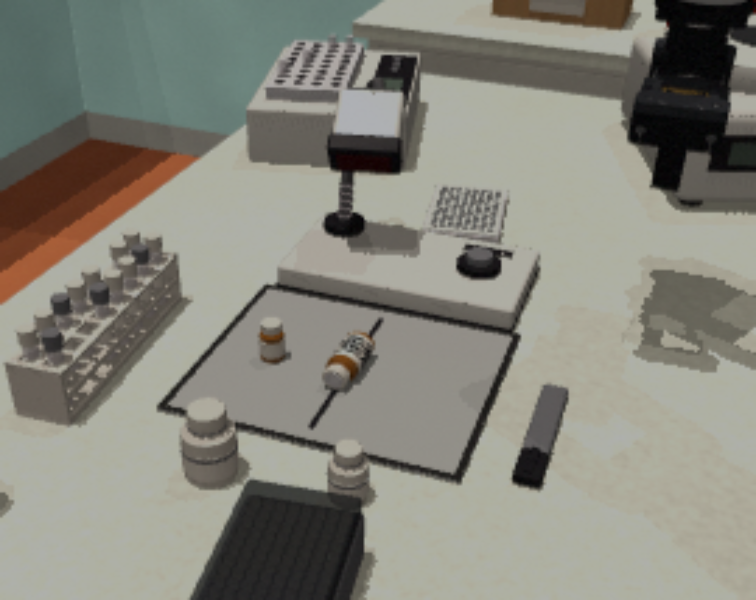

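View pics/c17t.png

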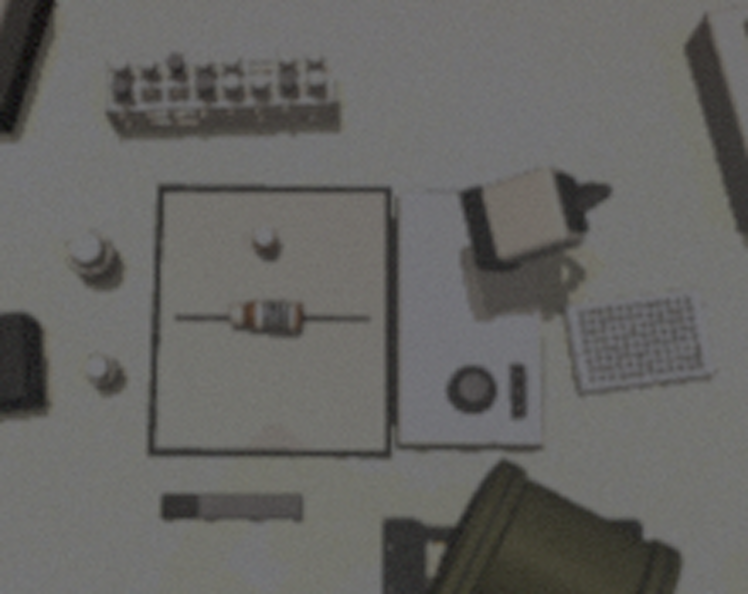

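```bash
python3 -c "
from cell import bot
print(bot.finish_job()); print(bot.get_state()['time'])"
```

```text
the job is handed in; nothing more can be done
None
the job is handed in; nothing more can be done
```

I rolled the vial onto the read line, pressed the read key fully down and let it go, and handed the job in at about 28 s of the 58 s allowed.

- **Rolling:** I used the shut fingertips with a light press of about 3–9 N, in six strokes. Five moved the vial about 14 mm each and the last about 5.5 mm. I never gripped or lifted it.
- **Key:** I pressed the key twice.
  - The first press met a hard stop, reaching about 29 N, at a fingertip height of about 44 mm, where I expected about 40 mm. I suspected it had not gone fully down.
  - So I pressed again in small steps. The force rose with the spring over about 6 mm to the same stop, so both presses reached the bottom.
- **Last checks:**
  - **Vial position:** the top camera put the vial axis 0.6 mm to one side of the line and the side camera 1.6 mm to the other. That puts it on the line, within about 1.5 mm.
  - **Vial angle:** most estimates were 0.02–0.035 rad off the line. One noisy fit in the side camera said 0.07 rad. I left it, because correcting it after the key press would have broken the order.
  - **Key:** it is back up in the side picture.
  - **Other things:** none had visibly moved from the first pictures. The networks' last positions differed from the first by up to about 13 mm (the fixed line by about as much). They did not report the small bottle, but it stands in place in both pictures.
  - **Robot:** the arm stood clear of everything.

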